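Put the stapler away in the desk box

ROBOT

A 6-joint arm with a two-finger parallel gripper is mounted at the origin on the work surface. World frame = base frame: x ahead of the robot, y to its left, z up, the work surface at z = 0. Lengths are in m, angles in rad, forces in N, time in s.
With the tool pointing down it reaches from about 0.25 to 0.775 m from the base axis. Payload 8.9 kg.
Tool frame: the origin (TCP) lies midway between the tips of the shut fingers; the grasp point (between the pads) lies 19 mm behind it; z points along the fingers, y is the line along which they close (so a half turn about z gives the same grasp; the last joint's range is limited). The gripper opens to 85 mm and grips with 20 to 120 N. Pads are 22 mm wide; open, the fingers measure 114 mm over their backs; the gripper's body (76 mm by 85 mm) begins 54 mm behind the grasp point. The pads swing forward as they close: fully open they stand 13 mm farther back than shut.
Start: joints at [-1.356, 0.291, -0.153, 1.127, 0, 1.431], TCP at [0.182, -0.492, 0.231] pointing down, gripper open.
Joint ranges: [-2.52, 2.52], [-0.91, 1.74], [-1.3, 1.37], [-1.96, 2.02], [-1.52, 1.47], [-3.14, 3.14]. Speed limits (rad/s): [2.22, 2.22, 2.79, 3.14, 3.14, 3.14].

INTERFACE

Orientations are given as a rotation vector (axis times angle).
In Python, from plant import arm, viewer, finder gives the robot as it stands. The module is installed in compiled form; this text tells all that it offers. Calls block until the motion is done:
- arm.move_pose(position, orientation): joint-space move of the TCP to a pose.
- arm.move_l(position, rotation=None, feed=0.15): straight line of the TCP; rotation=None keeps the orientation; feed is the mean speed in m/s.
- arm.move_joints(angles): joint-space move.
- arm.set_gripper(opening, f_grip=None): finger opening in m; f_grip is the grip in N (None keeps the last); returns when the fingers have stopped.
- arm.sleep(seconds).
- arm.inverse_kinematics(position, orientation): joint angles nearest the present ones, or None.
- arm.sense(): the state.
- viewer.capture(name): name is "scene" or "top" or "wrist"; returns (picture, depth): 400x640x3 uint8, blue, green, red; 400x640 float32, m along the optical axis (not along the pixel's ray), 0 where there is no reading.
- viewer.camera_model(name): a dict with "intrinsics" (3x3 intrinsics, pixels), "k1" (the pictures are not rectified: a ray, as slopes to the right and down, at radius r is drawn at 1 + k1 r^2 times it, then the intrinsics apply), "T" (4x4, takes a point from camera to world coordinates). Camera axes: x right, y down, z forward; pixel columns grow to the right and rows downward; lengths in m; the calibration is good to about 2 mm. A picture is of the moment at which its call begins: read the wrist's pose just before it. camera_model takes no time and is no camera call; for the wrist camera it gives the pose at the moment of the call.
A pose or a line that the arm cannot do raises arm.Unreachable and nothing moves.
- arm.sign_off(): hands the job in; it is judged then, once.
Trained networks look in the newest picture that a camera, given by its name, has taken for a name from the list of things; names that differ only in an ending like _2 or _b are one class to them, and where a whole thing is asked for, a point or a joint stands for the part that bears it (a point fixed in the world has none). Each returns a list of dicts, best first, with "score" (0 to 1); they miss things now and then, are a little off and sometimes report something else, mostly with a low value. They report only what shows in the picture. A call takes as long as a camera call.
- finder.outline_of(query, camera): "mask" (400x640 bool, what is visible of it) and "at" ([column, row] in pixels, amid what is visible of it).
- finder.spot_point(query, camera): "at" ([column, row] in pixels: a listed point, or the origin of a listed thing).
The state is a dict: "clock": time; "joint_pos": joint angles; "dq": joint speeds; "effort": joint torques, N m; "eef_pos": TCP position; "tcp_rot": TCP orientation; "force": force on the tool from outside, world axes, zero at the start; "torque": the same for the moment, N m; "finger_gap": finger opening in m; "finger_force": force on a finger pad.
Only numpy, scipy, OpenCV 4.12 (cv2) and the standard library are available. Lean on these libraries where they do the work, as an engineer would, in place of code of your own. Each camera call takes 0.05 s, during which the arm holds its last target. There are 200 camera calls.

TASK

Set the stapler gently down on its base on the floor of the desk box's open well, without dropping it, and let go of it. Then slide the box's cover over it, past the spring ball, until it clicks fully home against its stop, and then turn the box's catch a quarter turn, all the way, so that it points across the closed cover. Leave everything else on the desk where it is.

Things in the scene. Friction and masses are not known exactly. Their poses are not given: they have to be found in the camera images.
- stapler: black desk stapler standing on its base: base 125 (x) x 36 (y) x 7 mm; the top arm, 112 x 30 mm, spans 27 to 48 mm above the base's underside and is the part to grip, across y at its middle; about 0.15 to 0.3 kg. Origin at the centre of the base's underside, x along its length, z up
- desk_box: low wooden box fixed on the desk, 170 (x) x 256 (y) x 70 mm high. Origin at the centre of its underside, z up. Its +y half is an open well; on its closed -y half rests the wooden cover, 143 x 108 x 8 mm, its top level with the box's top (70 mm above the desk), which slides towards +y over the well
- ball_catch_top (a point): top of the brass housing of the spring ball catch on the box's +x side wall, 84 mm above the desk; axes as desk_box
- well (a point): centre of the well's floor, 42 mm to +y of desk_box's origin, 8 mm above the desk; axes as desk_box. The well is 146 (x) x 104 (y) mm and 62 mm deep to the rim (54 mm to the cover's underside), so the stapler fits along x, either way round. With the cover open, the cover's edge stands 48 mm (less the cover joint's value) to -y of the well's centre
- cover (a joint): travel of the cover in m along desk_box +y: 0 fully open, 0.100 fully home at its stop; starts at 0 to 0.008. Sliding friction about 1.5 N; from about 0.086 a spring ball resists with a few N more (about 6 N in all), and from about 0.096 it pulls the cover on to the stop at 0.100 and holds it there
- cover_ridge (a point): top centre of the wooden grip ridge on the cover; the ridge is 80 (box x) x 12 (box y) x 26 mm high, its top 96 mm above the desk; it moves with the cover, from 90 mm to -y of desk_box's origin (fully open) to 10 mm to +y of it (home); axes as desk_box
- catch (a joint): angle of the catch in rad about the vertical, counter-clockwise from above: 0 open, the bar pointing to desk_box -x along the box's +y rim; 1.571 closed at its stop, the bar pointing to desk_box -y across the cover. Starts at 0 to 0.25, stays where it is left, takes about 0.06 N m to turn
- catch_pivot (a point): the catch's axis of turning, at the height of the bar's top, 98 mm above the desk; axes as desk_box
- catch_bar (a point): top of the catch's wooden bar, 34 mm from the pivot; the bar is 12 mm wide, reaches from 8 mm behind to 48 mm beyond the pivot, and spans 76 to 98 mm above the desk. The bar points from the pivot along this point's -x axis
- tape_roll: bystander: roll of clear tape lying flat, 84 mm across, 19 mm high; origin at the centre of its underside
- glue_pot: bystander: round pot 54 mm across, 62 mm high, white cap; origin at the centre of its underside
- marker: bystander: flat grey marker pen lying down, 105 x 20 x 15 mm; origin at the centre of its underside
- mouse: bystander: black computer mouse 100 x 58 x 34 mm; origin at the centre of its underside
- mug: bystander: white mug 80 mm across, 92 mm high; origin at the centre of its underside

How it is judged:
By the outcome, as a careful person would: the job done as asked, in the order asked, and still so for the second after the job is handed in, with the robot touching nothing.
It also fails if it takes over 69 s, if anything falls off the work surface, if the arm or the gripper's body presses on something with over 40 N, if the wrist force passes 120 N, or if a joint passes its speed limit or range.

## Working session

There is one attempt and no reset: what is moved stays moved. The work goes in short steps, each a Python script; the robot and the scene stay as the last script left them, time stands still between calls to the robot, and variables do not carry over. Pictures are saved under pics/ and viewed, at most 10 in all, crops included, and the job is handed in when it is done.

```bash
mkdir -p pics
cat > h.py <<'E'
import numpy as np, cv2
from scipy.spatial.transform import Rotation as R
from plant import arm, viewer, finder
def ray(cam,px,m=None):
    m=m or viewer.camera_model(cam); K=np.array(m["intrinsics"]); k=m["k1"]
    d=(np.array([(px[0]-K[0,2])/K[0,0],(px[1]-K[1,2])/K[1,1]])); u=d.copy()
    for _ in range(20): u=d/(1+k*(u@u))
    T=np.array(m["T"]); return T[:3,3],T[:3,:3]@np.array([u[0],u[1],1.])
def at_z(cam,px,z,m=None):
    o,d=ray(cam,px,m); return o+d*(z-o[2])/d[2]
def cloud(cam,depth,mask,m=None):
    m=m or viewer.camera_model(cam); K=np.array(m["intrinsics"]); k=m["k1"]
    v,u=np.nonzero(mask&(depth>0)); d=np.stack([(u-K[0,2])/K[0,0],(v-K[1,2])/K[1,1]],1); w=d.copy()
    for _ in range(20): w=d/(1+k*(w**2).sum(1,keepdims=True))
    z=depth[v,u][:,None]; T=np.array(m["T"]); return np.hstack([w*z,z])@T[:3,:3].T+T[:3,3]
def down(yaw): # tool y axis (closing line) at world angle yaw
    y=np.array([np.cos(yaw),np.sin(yaw),0]); z=np.array([0,0,-1.]); return R.from_matrix(np.stack([np.cross(y,z),y,z],1)).as_rotvec()
E
cat > a.py <<'E'
from h import *
Z=dict(stapler=0,desk_box=0,ball_catch_top=.084,well=.008,cover_ridge=.096,catch_pivot=.098,catch_bar=.098,tape_roll=0,glue_pot=0,marker=0,mouse=0,mug=0)
ims={}
for c in("top","scene"):
    p,d=viewer.capture(c); ims[c]=p; np.save(f"{c}_d.npy",d)
    cv2.imwrite(f"pics/{c}0.png",p)
    print(c,np.array(viewer.camera_model(c)["T"])[:3,3])
    for n,z in Z.items():
        for r in finder.spot_point(n,c)[:2]: print(n,np.round(r["score"],2),np.round(r["at"],1),np.round(at_z(c,r["at"],z),4))
print(arm.sense())
cv2.imwrite("pics/both0.png",cv2.resize(np.vstack([ims["top"],ims["scene"]]),(480,600)))
E
python3 a.py
```

```text
top [0.47334659 0.0055608  1.25592477]
stapler 0.89 [472.7 209.1] [ 0.5297 -0.3969  0.    ]
desk_box 0.77 [286.  193.1] [0.5793 0.1038 0.    ]
ball_catch_top 0.86 [263.4 166.1] [0.641  0.1535 0.084 ]
well 0.6 [271.3 199.2] [0.5629 0.1424 0.008 ]
cover_ridge 0.65 [314.8 174.6] [0.6162 0.0246 0.096 ]
catch_pivot 0.77 [239.9 198.7] [0.5587 0.2104 0.098 ]
catch_bar 0.69 [242.7 209.9] [0.5309 0.2035 0.098 ]
catch_bar 0.56 [474.1 209.6] [ 0.524 -0.369  0.098]
tape_roll 0.84 [419.6 239.3] [ 0.4511 -0.2509  0.    ]
glue_pot 0.78 [418.3 172. ] [ 0.6315 -0.2521  0.    ]
marker 0.69 [376.6 284.2] [ 0.3342 -0.1339  0.    ]
mouse 0.76 [172.3 251.2] [0.4271 0.4113 0.    ]
mug 0.72 [343.3 118.7] [ 0.7794 -0.0528  0.    ]
mug 0.36 [241.8 210.6] [0.5339 0.2227 0.    ]
scene [ 1.28926015 -0.08735773  0.67435608]
stapler 0.7 [160.5 239.6] [ 0.5318 -0.4168  0.    ]
desk_box 0.88 [356.6 233.9] [0.5735 0.0976 0.    ]
ball_catch_top 0.72 [388.1 224.4] [0.6393 0.1556 0.084 ]
well 0.66 [375.  230.3] [0.5743 0.1463 0.008 ]
cover_ridge 0.79 [331.3 219.3] [0.6177 0.0218 0.096 ]
cover_ridge 0.23 [401.3 199. ] [0
[... 528 characters left out ...]
]
{'clock': 1.3, 'joint_pos': array([-1.35631732e+00,  2.90674694e-01, -1.53370014e-01,  1.12670316e+00,
       -1.55328159e-05,  1.43149150e+00]), 'dq': array([ 7.03228317e-05,  5.81391683e-04,  7.72666448e-04,  2.65459052e-04,
       -2.26926643e-04,  2.35143101e-04]), 'effort': array([-9.90917215e-04, -5.37014651e+01,  3.31638587e+01,  1.60118798e-03,
       -2.20902548e-04, -2.92385278e-05]), 'eef_pos': array([ 0.18188576, -0.49250192,  0.23132947]), 'tcp_rot': array([ 3.09252105e+00,  5.52820098e-01, -2.15209289e-05]), 'force': array([-0.9301894 ,  0.11602944,  0.28749366]), 'torque': array([ 0.02911428,  0.0053523 , -0.0168357 ]), 'finger_force': 0.0, 'finger_gap': 0.08565490838855604}
```

```bash
python3 - <<'E'
import cv2
p=cv2.imread("pics/top0.png")[90:310,150:500]
cv2.imwrite("pics/c0.png",cv2.resize(p,None,fx=2.28,fy=2.28,interpolation=cv2.INTER_CUBIC))
E
cat > b.py <<'E'
from h import *
import sys
p,d=viewer.capture("top")
def rect(n,zlo,zhi):
    m=finder.outline_of(n,"top")
    if not m: print(n,"none");return
    m=m[0]; c=cloud("top",d,m["mask"]); s=c[(c[:,2]>zlo)&(c[:,2]<zhi)]
    (cx,cy),(w,h),a=cv2.minAreaRect(s[:,:2].astype(np.float32)); print(n,round(m["score"],2),len(s),"c",round(cx,4),round(cy,4),"size",round(w,4),round(h,4),"ang",round(a,1),"zmed",round(np.median(s[:,2]),4),"pct",np.percentile(c[:,2],[2,50,98]).round(4)); return s
rect("stapler",.03,.06);rect("stapler",-.01,.06);rect("desk_box",.06,.08);rect("desk_box",-.01,.08);rect("cover_ridge",.09,.1);rect("cover_ridge",.06,.08);rect("catch_bar",.09,.11);rect("ball_catch_top",.078,.09)
E
python3 b.py
```

```text
stapler 0.77 525 c 0.5355 -0.4036 size 0.1109 0.0312 ang 67.5 zmed 0.0471 pct [-0.0002  0.0457  0.0515]
stapler 0.77 745 c 0.5406 -0.4034 size 0.1231 0.0463 ang 66.7 zmed 0.0457 pct [-0.0002  0.0457  0.0515]
desk_box 0.56 4143 c 0.5814 0.1032 size 0.1708 0.2548 ang 19.7 zmed 0.0695 pct [0.0043 0.068  0.0963]
desk_box 0.56 6450 c 0.5843 0.1077 size 0.1856 0.2741 ang 20.7 zmed 0.0677 pct [0.0043 0.068  0.0963]
cover_ridge 0.93 151 c 0.6104 0.0203 size 0.0795 0.012 ang 19.4 zmed 0.0954 pct [0.0619 0.0698 0.0968]
cover_ridge 0.93 2232 c 0.6018 0.0483 size 0.1461 0.1095 ang 19.7 zmed 0.0696 pct [0.0619 0.0698 0.0968]
catch_bar none
ball_catch_top 0.78 78 c 0.6023 0.1162 size 0.1167 0.198 ang 16.2 zmed 0.0829 pct [0.0048 0.068  0.0964]
```

View pics/c0.png

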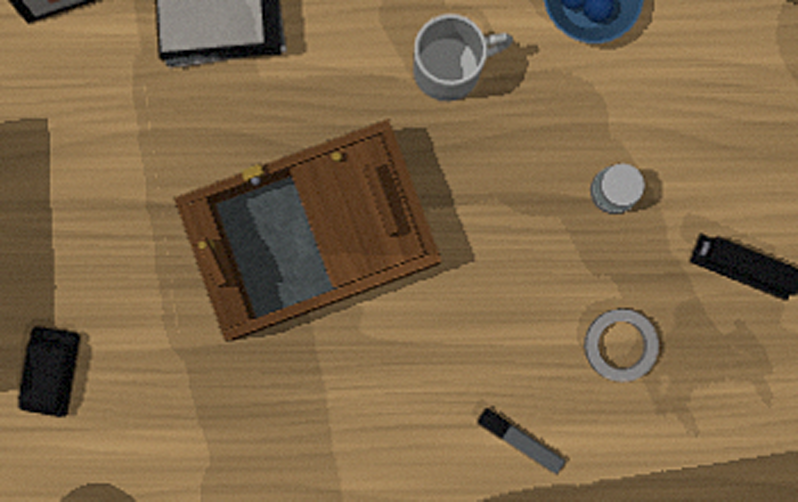

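```bash
cat > c.py <<'E'
from h import *
S=np.array([.5355,-.4036])
for y in(-22.5,157.5): print(y,[None if q is None else np.round(q,2) for q in [arm.inverse_kinematics([*S,.27],down(np.radians(y)))]], [np.round(q,2) for q in [arm.inverse_kinematics([.567,.143,.27],down(np.radians(y-47.8)))] if q is not None])
q=min([arm.inverse_kinematics([*S,.27],down(np.radians(y))) for y in(-22.5,157.5)],key=lambda q:abs(q[5]))
arm.move_joints(q)
m=viewer.camera_model("wrist"); p,d=viewer.capture("wrist"); cv2.imwrite("pics/w1.png",p)
r=finder.outline_of("stapler","wrist")[0]; c=cloud("wrist",d,r["mask"],m)
for lo,hi in((.035,.06),(.003,.012)):
    s=c[(c[:,2]>lo)&(c[:,2]<hi)]
    if len(s)>5:
        print(r["score"],len(s),cv2.minAreaRect(s[:,:2].astype(np.float32)),np.percentile(s[:,2],[5,50,95]))
o=finder.spot_point("stapler","wrist"); print([(k["score"],at_z("wrist",k["at"],0,m)) for k in o])
s=arm.sense(); print(s["clock"],s["eef_pos"],s["joint_pos"],s["force"])
E
python3 c.py
```

```text
-22.5 [array([-0.75,  0.57,  0.39,  1.38,  0.  ,  1.21])] [array([0.12, 0.39, 0.09, 1.27, 0.  , 2.92])]
157.5 [array([-0.75,  0.57,  0.39,  1.38, -0.  , -1.93])] [array([ 0.12,  0.39,  0.09,  1.27,  0.  , -0.22])]
0.87 2466 ((0.5351800918579102, -0.40557849407196045), (0.1111864298582077, 0.030096355825662613), 67.4255599975586) [0.04648061 0.04884321 0.05014722]
0.87 413 ((0.5357269644737244, -0.4041248857975006), (0.1244935467839241, 0.03604494407773018), 67.39287567138672) [0.0057683  0.00755398 0.00902618]
[(0.83, array([ 0.53591069, -0.40132968,  0.        ]))]
3.275 [ 0.53443581 -0.40456191  0.27015373] [-7.56855664e-01  5.73157815e-01  3.86722130e-01  1.38431386e+00
 -1.59019943e-04  1.20882674e+00] [-1.12475938 -0.42869905  0.02107031]
```

View pics/w1.png

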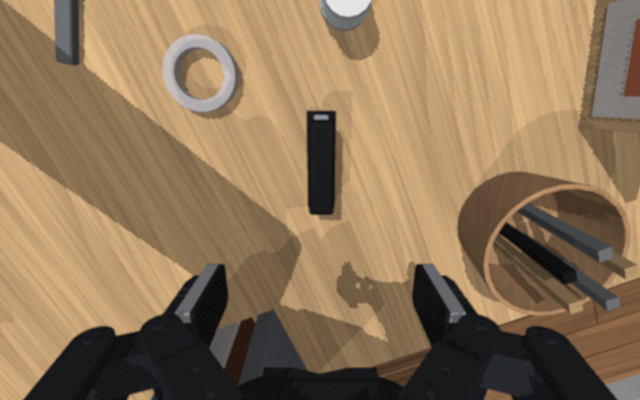

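```bash
cat > d.py <<'E'
from h import *
o=down(np.radians(-22.6)); B=[.5357,-.4043]
arm.move_l([*B,.10],o,feed=.2)
arm.set_gripper(.06)
arm.move_l([*B,.018],feed=.1)
s=arm.sense(); print(s["eef_pos"],s["force"])
arm.set_gripper(.0,f_grip=50); s=arm.sense(); print("grip",s["finger_gap"],s["finger_force"],s["force"])
arm.move_l([*B,.22],feed=.2); s=arm.sense(); print("lift",s["finger_gap"],s["finger_force"],s["force"],s["clock"])
arm.move_pose([.5672,.1427,.22],down(np.radians(109.7))); arm.sleep(.2)
m=viewer.camera_model("wrist"); p,d=viewer.capture("wrist"); cv2.imwrite("pics/w2.png",p)
for n,z in dict(ball_catch_top=.084,cover_ridge=.096,catch_pivot=.098,catch_bar=.098,well=.008).items():
    print(n,[(round(k["score"],2),at_z("wrist",k["at"],z,m).round(4)) for k in finder.spot_point(n,"wrist")])
p,d=viewer.capture("top"); cv2.imwrite("pics/t2.png",p)
s=arm.sense(); print(s["clock"],s["eef_pos"],s["joint_pos"],s["force"],s["finger_gap"])
E
python3 d.py
```

```text
[ 0.53609922 -0.40468535  0.0186702 ] [-0.03724625 -0.75172446  0.96128332]
grip 0.029125043611569503 50.696210861206055 [-0.66210557  0.28202033  5.99799535]
lift 0.0293100479024974 49.569541811943054 [-0.40142029 -0.426418   -3.52986949] 7.15
ball_catch_top []
cover_ridge [(0.81, array([0.6122, 0.0194, 0.096 ]))]
catch_pivot [(0.85, array([0.5625, 0.2099, 0.098 ]))]
catch_bar [(0.76, array([0.5319, 0.2005, 0.098 ]))]
well [(0.63, array([ 0.7698, -0.0572,  0.008 ]))]
9.675 [0.56721148 0.1426442  0.21998828] [ 1.21403514e-01  4.11168418e-01 -6.85697212e-03  1.15280946e+00
  5.72955242e-06 -2.22251437e-01] [-0.09150838  0.23837021 -1.88904355] 0.029538794606956863
```

View pics/w2.png

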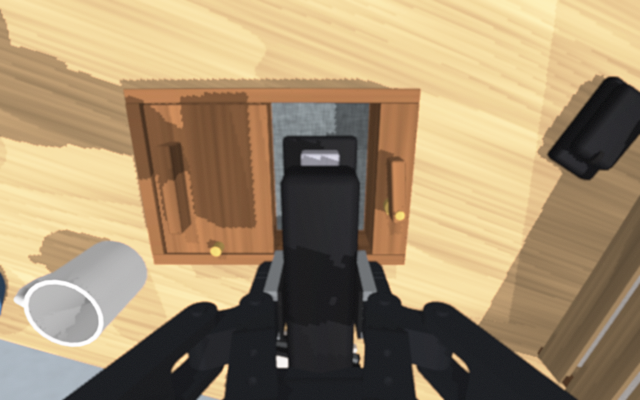

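```bash
cat > e.py <<'E'
from h import *
W=[.5672,.1427]
arm.move_l([*W,.085],feed=.2); arm.move_l([*W,.034],feed=.08); arm.sleep(.2)
f0=np.mean([arm.sense()["force"][2] for _ in range(3)]); z=.034; print("f0",f0, arm.sense()["eef_pos"])
while z>.020:
    z-=.001; arm.move_l([*W,z],feed=.02); f=arm.sense()["force"]
    if f[2]-f0>2.5: break
print(z,f,arm.sense()["eef_pos"],arm.sense()["finger_gap"])
arm.set_gripper(.045); s=arm.sense(); print(s["force"],s["finger_gap"],s["clock"])
arm.sleep(.1)
arm.move_l([*W,.20],feed=.2)
arm.set_gripper(0.02)
p,d=viewer.capture("wrist"); cv2.imwrite("pics/w3.png",p); m=viewer.camera_model("wrist")
for n,z in dict(ball_catch_top=.084,cover_ridge=.096,catch_pivot=.098,catch_bar=.098,stapler=.008).items():
    print(n,[(round(k["score"],2),at_z("wrist",k["at"],z,m).round(4)) for k in finder.spot_point(n,"wrist")])
for n,lo,hi in(("stapler",.045,.065),("cover_ridge",.09,.1),("catch_bar",.09,.105)):
  for r in finder.outline_of(n,"wrist")[:1]:
    c=cloud("wrist",d,r["mask"],m); c=c[(c[:,2]>lo)&(c[:,2]<hi)]
    if len(c)>9: print(n,cv2.minAreaRect(c[:,:2].astype(np.float32)),np.percentile(c[:,2],[5,50,95]))
print(arm.sense()["clock"])
E
python3 e.py
```

```text
f0 -2.917820529496909 [0.56765405 0.14276392 0.03455219]
0.025999999999999995 [-2.3870084  -0.12614378  6.24232556] [0.56724517 0.14267157 0.02677993] 0.02935311712594816
[ 0.19112886 -0.70431025  0.87532706] 0.04504669590137262 13.7833
ball_catch_top [(0.74, array([0.6455, 0.1606, 0.084 ]))]
cover_ridge [(0.72, array([0.6112, 0.0179, 0.096 ]))]
catch_pivot [(0.75, array([0.565, 0.213, 0.098]))]
catch_bar [(0.64, array([0.5304, 0.2007, 0.098 ]))]
stapler [(0.86, array([0.5681, 0.142 , 0.008 ]))]
stapler ((0.5692502856254578, 0.1431005895137787), (0.11087808758020401, 0.03004525974392891), 19.639816284179688) [0.05452211 0.05683825 0.05807927]
cover_ridge ((0.6099759340286255, 0.019311722368001938), (0.07885491102933884, 0.012825602665543556), 19.62251853942871) [0.09153137 0.0968552  0.09817576]
catch_bar ((0.5442088842391968, 0.20474587380886078), (0.05588411167263985, 0.011950459331274033), 25.233116149902344) [0.09298034 0.09874128 0.10036104]
15.7167
```

View pics/w3.png

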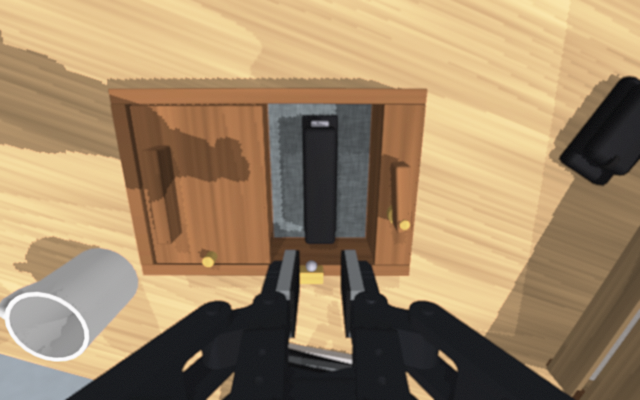

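```bash
cat > f.py <<'E'
from h import *
a=np.radians(19.65); ex=np.array([np.cos(a),np.sin(a)]); ey=np.array([-np.sin(a),np.cos(a)])
P=np.array([.6102,.0195]); o=down(a+np.pi/2)
arm.set_gripper(.05); arm.move_pose([*P,.14],o); arm.move_l([*P,.077],feed=.1); arm.sleep(.1)
s=arm.sense(); print(s["eef_pos"],s["force"])
arm.set_gripper(0,f_grip=30); s=arm.sense(); print("grip",s["finger_gap"],s["force"],s["clock"])
arm.move_l([*(P+.075*ey),.077],feed=.08); s=arm.sense(); print(s["finger_gap"],s["force"][:2]@ey,s["force"])
t=.075
while t<.106:
    t+=.0015; arm.move_l([*(P+t*ey),.077],feed=.05); s=arm.sense(); f=s["force"][:2]@ey
    print(round(t,4),round((s["eef_pos"][:2]-P)@ey,4),round(f,1),end="; ")
    if t>.094 and f<-14: break
print(s["clock"])
arm.set_gripper(.05); arm.move_l([*(P+t*ey),.17],feed=.2)
p,d=viewer.capture("top"); cv2.imwrite("pics/t4.png",p)
for r in finder.outline_of("cover_ridge","top")[:1]:
    c=cloud("top",d,r["mask"]); c=c[(c[:,2]>.09)&(c[:,2]<.1)]
    if len(c)>9: x=cv2.minAreaRect(c[:,:2].astype(np.float32)); print(x,(np.array(x[0])-P)@ey)
p,d=viewer.capture("wrist"); cv2.imwrite("pics/w4.png",p); m=viewer.camera_model("wrist")
for r in finder.outline_of("cover_ridge","wrist")[:1]:
    c=cloud("wrist",d,r["mask"],m); c=c[(c[:,2]>.09)&(c[:,2]<.1)]
    if len(c)>9: x=cv2.minAreaRect(c[:,:2].astype(np.float32)); print(x,(np.array(x[0])-P)@ey)
print(arm.sense()["clock"],arm.sense()["eef_pos"])
E
python3 f.py
```

```text
[0.61084666 0.01956954 0.07790425] [-1.16907849  0.10346339 -0.14322387]
grip 0.011170603306062099 [-0.97942724 -0.10788828  4.06696259] 18.05
0.011126630911219872 1.8978034223392088 [-2.05258927  1.28224428  5.70183575]
0.0765 0.0766 -0.6; 0.078 0.078 -0.0; 0.0795 0.0795 0.2; 0.081 0.081 -0.3; 0.0825 0.0825 -1.1; 0.084 0.084 -1.0; 0.0855 0.0853 -0.5; 0.087 0.0859 -5.5; 0.0885 0.0865 -8.7; 0.09 0.0876 -11.2; 0.0915 0.0894 -9.4; 0.093 0.0921 -2.3; 0.0945 0.094 -3.1; 0.096 0.0964 1.5; 0.0975 0.098 2.0; 0.099 0.0981 -4.6; 0.1005 0.0982 -11.0; 0.102 0.0983 -18.1; 23.6333
((0.5521087050437927, 0.10098707675933838), (0.02470523491501808, 0.00653843255713582), 12.682222366333008) 0.09627619000226283
((0.5768904089927673, 0.11150363087654114), (0.079556405544281, 0.011804788373410702), 19.1213321685791) 0.0978468744655383
24.9083 [0.57498594 0.11549932 0.16847671]
```

```bash
cat > g.py <<'E'
from h import *
a=np.radians(19.65); C=np.array([.5625,.2130]); r=.034; Z=.080
u=lambda th:-np.array([np.cos(a+th),np.sin(a+th)])
tan=lambda th:np.array([-u(th)[1],u(th)[0]])
th=.098
arm.set_gripper(.04); pt=lambda th,z=Z:[*(C+r*u(th)),z]; o=lambda th:down(a+th+np.pi/2)
arm.move_pose(pt(th,.17),o(th)); arm.move_l(pt(th),feed=.1); arm.sleep(.1)
s=arm.sense(); print(s["eef_pos"],s["force"]); arm.set_gripper(.017,f_grip=20); s=arm.sense(); print(s["finger_gap"],s["force"])
while th<1.75:
    th+=.12 if th<1.4 else .03; arm.move_l(pt(th),o(th),feed=.05); s=arm.sense(); f=s["force"][:2]@tan(th)
    print(round(th,2),round(f,1),end="; ")
    if th>1.5 and f<-9: break
print(s["clock"],s["force"])
thb=th-.03
arm.move_l(pt(1.571),o(1.571),feed=.05); arm.set_gripper(.04); arm.move_l(pt(1.571,.19),feed=.2)
q=[.45,.0,.30]; arm.move_pose(q,o(1.571))
p,d=viewer.capture("top"); cv2.imwrite("pics/t5.png",p)
def rect(n,lo,hi):
  for x in finder.outline_of(n,"top")[:1]:
    c=cloud("top",d,x["mask"]); c=c[(c[:,2]>lo)&(c[:,2]<hi)]
    if len(c)>9: print(n,cv2.minAreaRect(c[:,:2].astype(np.float32)))
rect("catch_bar",.09,.106); rect("cover_ridge",.09,.1)
for n in("catch_pivot","catch_bar"): print(n,[(k["score"],at_z("top",k["at"],.098)) for k in finder.spot_point(n,"top")])
cv2.imwrite("pics/c5.png",cv2.resize(p[90:310,150:500],None,fx=2.28,fy=2.28,interpolation=cv2.INTER_CUBIC))
print(arm.sense()["clock"])
E
python3 g.py
```

```text
[0.53232341 0.19859674 0.08072155] [ 0.53749827 -0.08707942  0.32482931]
0.01688960249161889 [ 0.22255827 -0.4082392   0.24304937]
0.22 -0.7; 0.34 -0.1; 0.46 0.3; 0.58 0.8; 0.7 -0.3; 0.82 0.0; 0.94 0.2; 1.06 0.6; 1.18 -0.2; 1.3 -0.4; 1.42 -0.7; 1.45 -1.0; 1.48 -1.6; 1.51 -1.1; 1.54 -1.0; 1.57 0.8; 1.6 -1.9; 1.63 -2.6; 1.66 -4.7; 1.69 -9.2; 32.3167 [-9.07159153 -2.39752496  5.20705097]
catch_bar ((0.569101870059967, 0.19532623887062073), (0.012628006748855114, 0.053690627217292786), 19.68144416809082)
cover_ridge ((0.5773885250091553, 0.11328795552253723), (0.07936152815818787, 0.012202998623251915), 19.630475997924805)
catch_pivot [(0.57, array([0.42922597, 0.37459428, 0.098     ])), (0.56, array([0.56917832, 0.21459632, 0.098     ])), (0.39, array([ 0.75980841, -0.04835611,  0.098     ]))]
catch_bar []
34.85
```

View pics/c5.png

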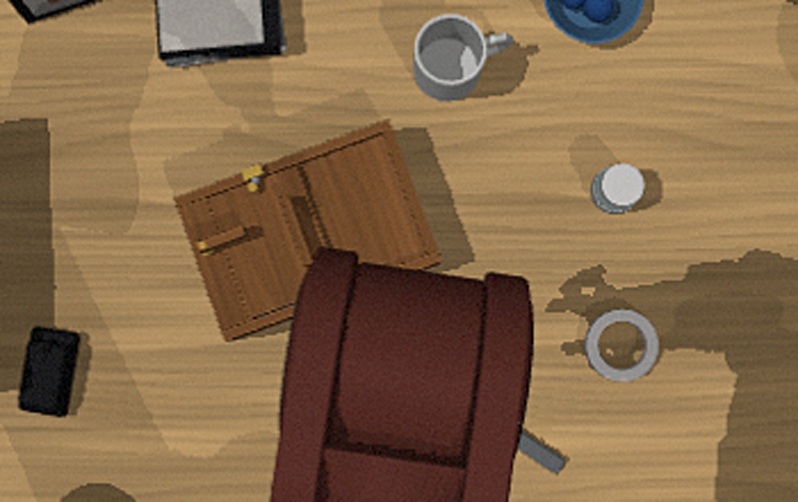

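The top view shows the cover closed, with its ridge at (310,230). The bar runs from (205,245) to (260,230), square across the cover, and the other desk items have not moved.

```bash
python3 -c "
from h import *
print(arm.sense()['force'],arm.sign_off())"
```

```text
the job is handed in; nothing more can be done
[-0.00440248  0.64032599 -0.2433509 ] None
```

The job is handed in, at about 35 s of the 69 s allowed: the stapler was set down in the well and released, the cover slid past the spring ball to its stop, and the catch turned to its stop across the cover (camera: about 1.57 rad).

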